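# Hang an electrode bracket on the slotted rack and snap it home

### The arm

A 6-joint arm with a two-finger parallel gripper is mounted at the origin on the work surface. World frame = base frame: x ahead of the robot, y to its left, z up, the work surface at z = 0. Lengths are in mm, angles in rad, forces in N, time in s.
With the tool pointing down it reaches from about 225 to 725 mm from the base axis. Payload 3.1 kg.
Tool frame: the origin (TCP) lies between the finger pads; the fingertips stand 11 mm ahead of it and the grasp point (between the pads) lies 8 mm behind it; z points along the fingers, y is the line along which they close (so a half turn about z gives the same grasp; the last joint's range is limited). The gripper opens to 85 mm and grips with 20 to 120 N. Pads are 22 mm wide; open, the fingers measure 114 mm over their backs; the gripper's body (76 mm by 85 mm) begins 54 mm behind the grasp point. The pads swing forward as they close: fully open they stand 13 mm farther back than shut.
Start: joints at [1.028, 0.048, 0.099, 1.622, 0, 1.443], TCP at [211.585, 480.468, 242.312] pointing down, gripper open.
Joint ranges: [-2.91, 2.91], [-0.99, 1.94], [-1.21, 1.42], [-2.12, 2.29], [-1.49, 1.47], [-3.14, 3.14]. Speed limits (rad/s): [2.79, 2.79, 3.14, 3.14, 3.14, 3.14].

### API

Orientations are given as [roll, pitch, yaw] about the fixed x, y, z axes, in that order (R = Rz(yaw) Ry(pitch) Rx(roll)).
In Python, from station import robot, cams, job gives the robot as it stands.
- The arm moves only by the tool move_arm, never from a script. Its argument "moves" is a list that holds one entry, the list of rows, each a list of 4 numbers: the shift along the tool's x, y, z in cm, then the turn about the tool's z in degrees. In form: [[[dx, dy, dz, yaw], ...]]. A call has 1 to 20 rows; each row shifts and turns the commanded pose from where the row before left it, along the tool's axes as they then stand; what a row does not reach is not made up. A row lasts 1/8 s, in which the tool goes at most 62.5 mm and 10.7 degrees, less where a joint would pass 70% of its speed; a pose out of reach is approached as far as the arm can. A call with a gripper value outside its range is refused whole. "jaw" is the gripper command: -1 is shut, 1 is fully open, values between are in proportion, set as the call begins (left out, the last holds). The fingers move at their own pace and stop on an object; "grip_force" is the grip in N (left out, the last holds). Time passes only in rows, so rows that do not move let the fingers close. It gives the time, the measured TCP pose, the force, the opening and the grip force at its end, in the units of the state.
- robot.get_obs(): the state, without advancing time (a new reading comes with each control period).
- cams.camera(name): name is "scene" or "top" or "wrist"; returns (picture, depth): 400x640x3 uint8, red, green, blue; 400x640 float32, mm along the optical axis (not along the pixel's ray), 0 where there is no reading.
- cams.camera_params(name): a dict with "vertical_fov" (degrees; the focal length in pixels is half the picture's height over the tangent of half this angle, whatever the lens; pixels are square), "cx", "cy" (the principal point, pixels), "camera_from_world" (4x4, takes a point from world to camera coordinates); the wrist camera has in their place "tool_from_camera" (4x4, takes a point from camera to tool coordinates, whose origin is the TCP and whose axes are the flange's). Camera axes: x right, y up, looking along -z (the intrinsics and any distortion apply to the point x, -y, -z); pixel columns grow to the right and rows downward; lengths in mm; the calibration is good to about 2 mm. A picture is of the moment at which its call begins: read the wrist's pose just before it. camera_params takes no time and is no camera call.
- job.sign_off(): hands the job in; it is judged then, once.
The state is a dict: "t": time; "joint_positions": joint angles; "qvel": joint speeds; "joint_torque": joint torques, N m; "eef_pos": TCP position; "tool_rot": TCP orientation; "force": force on the tool from outside, world axes, zero at the start; "moment": the same for the moment, N m; "grip_width": finger opening in mm; "grip_force": force on a finger pad.
Only numpy, scipy, OpenCV 4.12 (cv2) and the standard library are available. Lean on these libraries where they do the work, as an engineer would, in place of code of your own. Each camera call takes 0.05 s, during which the arm holds its last target. There are 200 camera calls.

### The job

Take the longer of the two loose dark steel hang-on brackets and hook its two claws into the topmost slots of the two grey uprights, then press it down until it is fully home and the spring catch at each upright has snapped back over its end. Let go of it, and leave everything else on the bench standing where it is.

Things in the scene. Friction and masses are not known exactly. Their poses are not given: they have to be found in the camera images.
- bracket: The long bracket, dark steel, 0.25 to 0.46 kg, 198 mm long (y), 51 deep (x), 58 high (z), standing on its ledge on the bench at the start. Origin: on its back plane, mid-length, at its underside; x points out of its back, as the claws do; z up. In mm in its frame: ledge x -34..0, y -91..91, z 0..6; end plates x -4..0, z 0..58, 30 wide, centred at y +-76.
- bar (a point): centre of the long bracket's top bar, (-12, 0, 51) mm in its frame. The bar, the handle to grip from above, is x -20..-4, y -91..91, z 44..58; between the end plates (|y| below 61) the space before, behind and below it, down to the ledge at z 6, is open.
- claw_left (a point): point in the hook of the claw at the bracket's +y end: (12, 76, 20) mm in its frame. Each claw is 8 mm thick (5 at its tip), centred at y +-76: a tongue x 0..14, z 30..39, ending in a down-turned hook x 8..17, z 8..39. So the mouth between back plane and hook is 8 wide and the hook hangs 22 below the tongue.
- claw_right (a point): point in the hook of the claw at the bracket's -y end: (12, -76, 20) mm in its frame
- end_left (a point): middle of the long bracket's top face over its +y end plate: (-12, 76, 58) mm in its frame; a place to press. Beyond it a lug, which the catch holds, sticks out: x -18..-6, y 91..99, z 53..58.
- end_right (a point): the same at its -y end: (-12, -76, 58) mm in its frame; lug y -99..-91
- rack: Fixed rack: two grey sheet-steel uprights 212 mm high, 30 wide, 5 thick, centred at y +-76 in its frame, front faces at x = 0 looking to -x (towards the robot); feet run back to x 150. Origin: midway between the uprights in the plane of the front faces, at bench height; z up. On the outer side of each upright's top is a black catch housing: x -22..4, |y| 107..127, z 177..207.
- slot_left (a point): mid-sill (lower edge) of the topmost of three slots in the +y upright, on its front face: (0, 76, 155) mm in the rack's frame. Slots are 13 wide, 43 high. With bracket x along rack x, the hooks pass through while the bracket's underside is at z 148..158, then it comes down. Home: tongues on the sills, back at the front faces (3 mm play), underside at z 125, top at 183.
- slot_right (a point): the same of the -y upright: (0, -76, 155) mm
- catch_left (a joint): outward travel (m) of the +y upright's spring catch: 0 sprung out to the middle, at most 0.010. Its brass nose reaches in to y 94 mm, x -20..-4, flat underside z 184.5, sloped top to 196.5. A lug coming down pushes it out from 18 mm above home; it snaps back over the lug at home. A hooked bracket left alone stays some 10 mm up on the slopes; an end takes 4 to 15 N to press, one after the other is fine.
- catch_right (a joint): the same for the -y upright (nose reaches in to y = -94 mm)
- short_bracket: Bystander: a bracket of the same build but only 146 long, claws at y = +-50; it does not fit this rack. Same origin and axes as the long one.
- cell_front: Bystander: open clear plastic tank 90 x 110 x 90 high, a copper sheet leaning in it up to 103 high; origin centre of underside. It, the short bracket and the long bracket stand in a row between robot and rack, in any order.
- cell_rack: Bystander: open clear plastic tank 90 x 90 x 85 high standing between the uprights, behind their front faces; origin centre of underside
- bottle: Bystander: white plastic bottle, 64 across, 170 high, beside the rack; origin centre of underside
- jar: Bystander: glass jar, 68 across, 90 high, beside the rack; origin centre of underside
- copper_sheets: Bystander: block of copper sheets 120 x 80 x 12 lying on the left of the bench; origin centre of underside
- screwdriver: Bystander: screwdriver with a red handle, lying on the right of the bench; origin at its underside
Things that resemble listed ones, but are neither listed nor needed, are in the scene too. Leave any blue or yellow look-alike of the bracket alone.

How it is judged (in metres and radians):
On the way, in this order (a step that is already met when the one before it is completed fails the run):
1. both claws of the long bracket are through the topmost slots (x of claw_left in the frame of rack between 0.007 and 0.03 m and y of claw_left in the frame of rack between 0.068 and 0.084 m and z of claw_left in the frame of rack between 0.14 and 0.19 m and x of claw_right in the frame of rack between 0.007 and 0.03 m and y of claw_right in the frame of rack between -0.084 and -0.068 m and z of claw_right in the frame of rack between 0.14 and 0.19 m), for 0.05 s.
2. the bracket is home and both catches have snapped over it (x of claw_left in the frame of rack between 0.007 and 0.019 m and y of claw_left in the frame of rack between 0.07 and 0.082 m and z of claw_left in the frame of rack between 0.141 and 0.1478 m and value of joint each of catch_left, catch_right below 0.002 m and x of claw_right in the frame of rack between 0.007 and 0.019 m and y of claw_right in the frame of rack between -0.082 and -0.07 m and z of claw_right in the frame of rack between 0.141 and 0.1478 m), for 0.2 s.
At the end, for the whole second after the job is handed in: Both claws hooked behind the uprights in the topmost slots, tongues on the sills (within 3 mm in height, 6 mm sideways), both catches sprung back (within 2 mm), bracket at rest and let go (all of step 2 and linear speed of bracket below 0.02 m/s); the robot touches nothing.
It fails at once if one of the bystanders (short bracket, tanks, bottle, jar, copper sheets, screwdriver) was shoved more than 40 mm (distance of any of short_bracket, cell_front, cell_rack, bottle, jar, copper_sheets, screwdriver from where it was at the start of the episode above 0.04 m).
It fails at once if the short bracket, a tank, the bottle or the jar was tipped over (angle between any of short_bracket, cell_front, cell_rack, bottle, jar's own z axis and vertical above 0.5 rad).
It also fails if it takes over 48 s, if anything falls off the work surface, if the arm or the gripper's body presses on something with over 40 N, if the wrist force passes 120 N, or if a joint passes its speed limit or range.

## Working session

There is one attempt and no reset: what is moved stays moved. The work goes in short steps, Python scripts to look and compute and a tool call to move; the robot and the scene stay as the last step left them, time stands still between calls to the robot, and variables do not carry over. Pictures are saved under pics/ and viewed, at most 10 in all, crops included, and the job is handed in when it is done.

Besides the shell and the picture viewer there is one more tool, called after ">>>" in YAML: its name, and indented under it one key for each argument. move_arm: Moves the arm, as the interface text tells. Its arguments: {"type":"object","properties":{"moves":{"type":"array","items":{"type":"array","items":{"type":"array","items":{"type":"number"}}}},"jaw":{"type":"number"},"grip_force":{"type":"number"}},"required":["moves"]}

```bash
mkdir -p pics; ls; cat > h.py <<'E'
import numpy as np,cv2
from station import robot,cams,job
from scipy.spatial.transform import Rotation as R
def cloud(name,d,T=None):
    p=cams.camera_params(name);h,w=d.shape
    f=h/2/np.tan(np.radians(p['vertical_fov'])/2)
    u,v=np.meshgrid(np.arange(w),np.arange(h))
    P=np.stack([(u-p['cx'])/f*d,-(v-p['cy'])/f*d,-d],-1)
    M=np.linalg.inv(np.array(p['camera_from_world'])) if T is None else T@np.array(p['tool_from_camera'])
    return P@M[:3,:3].T+M[:3,3]
def tool():
    o=robot.get_obs();T=np.eye(4);T[:3,:3]=R.from_euler('xyz',o['tool_rot']).as_matrix();T[:3,3]=o['eef_pos'];return T
def grab(name,tag):
    T=tool() if name=='wrist' else None
    im,d=cams.camera(name);cv2.imwrite(f'pics/{tag}.png',im[:,:,::-1])
    C=cloud(name,d,T);C[d==0]=np.nan;np.save(f'{tag}.npy',C);return im,d,C
E
python3 - <<'E'
from h import *
for n in('scene','top'):
    im,d,C=grab(n,n+'1');print(n,(d>0).mean(),cams.camera_params(n))
o=robot.get_obs();print(o);print(tool())
print(cams.camera_params('wrist'))
E
```

```text
pics
scene 0.99194921875 {'vertical_fov': 45.59256579378319, 'cx': 315.7633968401172, 'cy': 201.86468095897445, 'camera_from_world': array([[ 7.03703644e-01,  7.10492901e-01,  1.00924574e-03,
        -3.67613503e+02],
       [-5.18974626e-01,  5.13044268e-01,  6.83703822e-01,
         1.73643321e+02],
       [ 4.85248925e-01, -4.81648644e-01,  7.29758909e-01,
        -1.90962509e+03],
       [ 0.00000000e+00,  0.00000000e+00,  0.00000000e+00,
         1.00000000e+00]])}
top 0.995984375 {'vertical_fov': 50.172958299993475, 'cx': 323.1942543399666, 'cy': 198.479988655061, 'camera_from_world': array([[-5.00780289e-03, -9.99758770e-01, -2.13851326e-02,
         2.16670281e+01],
       [ 9.99107205e-01, -5.89935708e-03,  4.18328959e-02,
        -5.00611607e+02],
       [-4.19489631e-02, -2.11565492e-02,  9.98895733e-01,
        -1.40103820e+03],
       [ 0.00000000e+00,  0.00000000e+00,  0.00000000e+00,
         1.00000000e+00]])}
{'t': 0.1, 'joint_positions': array([1.02823800e+00, 4.86661700e-02, 9.77585051e-02, 1.62200403e+00,
       1.87870702e-05, 1.44299636e+00]), 'qvel': array([-0.
[... 530 characters left out ...]
  4.02967644e-01 -1.10831573e-03  2.11290515e+02]
 [ 4.02969065e-01  9.15211826e-01 -1.80188360e-03  4.80029412e+02]
 [ 2.88242875e-04 -2.09572525e-03 -9.99997762e-01  2.41241667e+02]
 [ 0.00000000e+00  0.00000000e+00  0.00000000e+00  1.00000000e+00]]
{'vertical_fov': 58.20754001944441, 'cx': 321.5760868965948, 'cy': 190.55467487526323, 'tool_from_camera': array([[ 3.35543782e-04,  9.46373287e-01,  3.23075053e-01,
         8.33151209e+01],
       [ 9.99999354e-01, -6.68283514e-04,  9.18988011e-04,
         4.57192881e-01],
       [ 1.08561144e-03,  3.23074536e-01, -9.46372900e-01,
        -1.31045479e+02],
       [ 0.00000000e+00,  0.00000000e+00,  0.00000000e+00,
         1.00000000e+00]])}
```

View pics/top1.png

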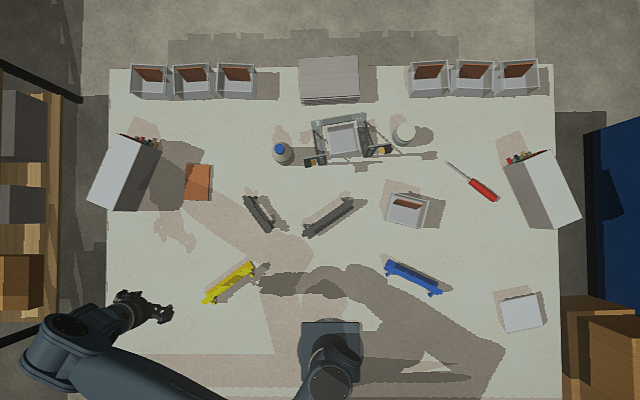

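View pics/scene1.png

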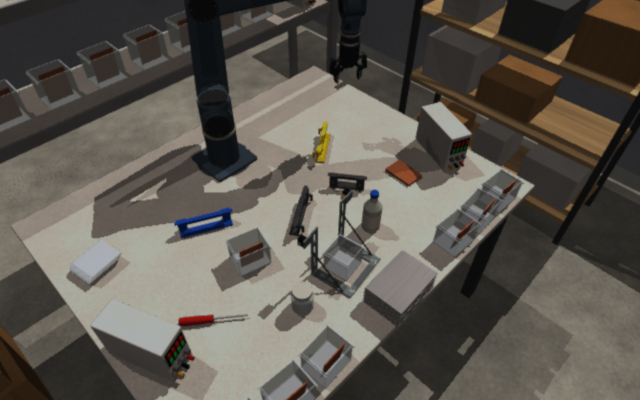

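The top view shows the long dark bracket at about (333,217), the short one at (260,213), and the rack with catch housings at about (315,161) and (380,151), slightly turned. The front tank is at (407,209). Next I'll measure the cloud there.

```bash
python3 - <<'E'
from h import *
C=np.load('top1.npy');im=cv2.imread('pics/top1.png').astype(int)
print('bench z',np.nanmedian(C[230:260,330:380,2]), C[270,330])
def rect(m,n):
    P=C[m];P=P[~np.isnan(P[:,0])]
    r=cv2.minAreaRect(P[:,:2].astype(np.float32));print(n,len(P),'rect',r,'z pct',np.percentile(P[:,2],[5,50,95]).round(1));return P
reg=np.zeros(C.shape[:2],bool)
for n,(a,b,c,d) in dict(long=(190,245,298,375),short=(185,240,236,292)).items():
    m=reg.copy();m[a:b,c:d]=1
    dark=(im.max(2)<95)&m
    rect(m&(C[...,2]>15),n+' >15');rect(m&(C[...,2]>47)&(C[...,2]<75),n+' bar')
m=reg.copy();m[105:175,290:410]=1
z=C[...,2]
mm=m&(z>150)
lab,L=cv2.connectedComponents(mm.astype(np.uint8))
for i in range(1,lab):
    if (L==i).sum()>5: rect(L==i,f'rk{i}'); print(C[L==i].mean(0).round(1))
m=reg.copy();m[185:232,375:435]=1;rect(m&(z>40),'tank')
E
python3 - <<'E'
import cv2
a=cv2.imread('pics/top1.png')[95:250,225:440];cv2.imwrite('pics/c1.png',cv2.resize(a,None,fx=3.7,fy=3.7,interpolation=2))
E
```

```text
bench z -0.12140250195579938 [264.88945188  -2.17522243   3.61594556]
long >15 357 rect ((440.5903015136719, 7.5087890625), (48.03822326660156, 197.8218536376953), 34.347530364990234) z pct [39.3 57.4 62.8]
long bar 328 rect ((438.49334716796875, 6.090057373046875), (19.755632400512695, 197.8683624267578), 34.60536575317383) z pct [52.9 57.8 62.9]
short >15 319 rect ((457.7233581542969, 222.63592529296875), (145.24295043945312, 37.84033966064453), 36.33145523071289) z pct [31.2 56.5 62.1]
short bar 266 rect ((456.2514953613281, 224.54454040527344), (145.26287841796875, 33.58024978637695), 35.89578628540039) z pct [52.2 57.2 62.4]
rk1 186 rect ((634.90283203125, -151.20455932617188), (26.518964767456055, 72.96934509277344), 8.553262710571289) z pct [156.8 203.7 212. ]
[ 638.1 -154.2  197.1]
rk2 173 rect ((602.8106079101562, 40.662513732910156), (27.00624656677246, 72.55606079101562), 10.819565773010254) z pct [154.6 204.9 212.8]
[604.4  45.7 197.5]
tank 467 rect ((458.8793029785156, -244.3960723876953), (118.87024688720703, 97.2206039428711), 75.49128723144531) z pct [44.7 82.9 98.8]
```

View pics/c1.png

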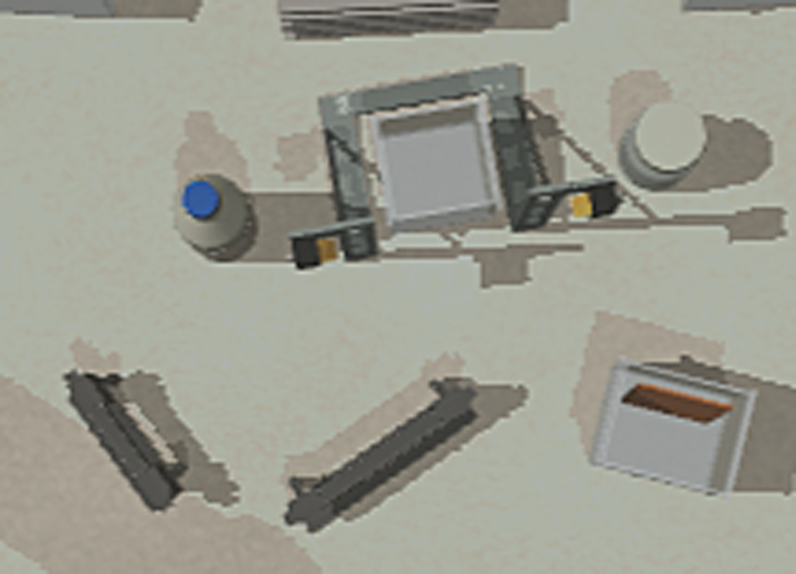

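>>> move_arm:
  moves:
    - [[-2,-1.7,0,0],[-3.5,-3,0,0],[-3.5,-3,0,0],[-3.5,-3,0,0],[-3.5,-3,0,0],[-3.5,-3,0,0],[-3.5,-3,0,0],[-3.5,-3,0,0],[-3.5,-3,0,0],[-3.5,-3,0,0],[-3.5,-3,0,0],[-2.9,-2.5,0,0],[0,0,0,8],[0,0,0,8],[0,0,0,8],[0,0,0,7.7],[0,0,0,0],[0,0,0,0]]
  jaw: 0.0

```text
t: 2.35
eef_pos: [438.8, 6.7, 242.0]
tool_rot: [-3.141, -0.0, 2.175]
force: [-0.3, 0.1, -0.1]
grip_width: 42.6
grip_force: 0.0
```

```bash
python3 - <<'E'
from h import *
im,d,C=grab('wrist','w1');T=tool();print(T.round(3))
z=C[...,2];print('bench',np.nanpercentile(z,[5,20,50]))
m=(im.max(2)<100)&(abs(z-57)<5)
n,L,S,_=cv2.connectedComponentsWithStats(m.astype(np.uint8));
for i in range(1,n):
    if S[i,4]>800:
        P=C[L==i];r=cv2.minAreaRect(P[:,:2].astype(np.float32));print(S[i],r,np.percentile(P[:,2],[5,50,95]))
        print('tool frame',((np.array([*r[0],57])-T[:3,3])@T[:3,:3]).round(1))
E
```

```text
[[ -0.568   0.823  -0.    438.797]
 [  0.823   0.568   0.      6.72 ]
 [  0.     -0.     -1.    242.102]
 [  0.      0.      0.      1.   ]]
bench [-1.64689132 -0.92674151 -0.03802542]
[ 310   47   25  214 3972] ((438.5323791503906, 7.643592834472656), (20.029552459716797, 197.55718994140625), 34.62148666381836) [56.34145294 57.4601455  58.6548069 ]
tool frame [  0.9   0.4 185.1]
```

View pics/w1.png

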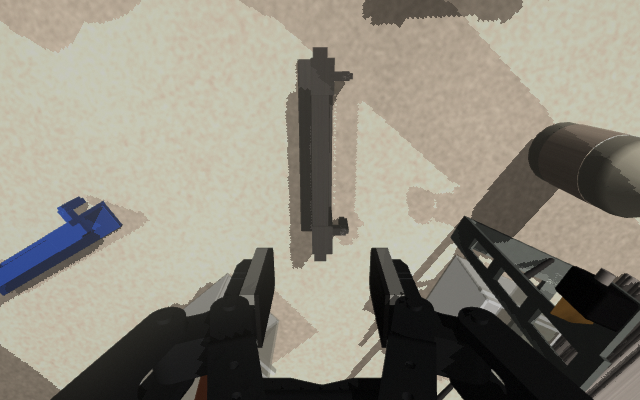

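The wrist view shows the long bracket upright in the image, at column 321 and rows 47–260, with its claws on the +tool-y side. Its top is at z≈57.5 and the length is right, so I'll descend and grip.

>>> move_arm:
  moves:
    - [[0.1,-0.15,2,0],[0,0,4,0],[0,0,4,0],[0,0,4,0],[0,0,3,0],[0,0,2,0],[0,0,0.9,0],[0,0,0,0],[0,0,0,0]]

```text
t: 3.52
eef_pos: [438.1, 6.5, 44.5]
tool_rot: [3.14, 0.001, 2.174]
force: [-1.2, 0.4, -0.0]
grip_width: 42.5
grip_force: 0.0
```

>>> move_arm:
  moves:
    - [[0,0,0,0],[0,0,0,0],[0,0,0,0],[0,0,0,0],[0,0,0,0],[0,0,0,0]]
  jaw: -1
  grip_force: 100

```text
t: 4.28
eef_pos: [437.7, 6.3, 44.5]
tool_rot: [3.141, 0.001, 2.174]
force: [-1.2, -0.8, 6.2]
grip_width: 14.4
grip_force: 98.1
```

>>> move_arm:
  moves:
    - [[0,0,-1,0],[0,0,-2.5,0],[0,0,-4,0],[0,0,-4,0],[0,0,-4,0],[0,0,-4,0],[0,0,-4,0],[-1.5,0.4,-3,0],[-2.5,0.4,-2,0],[-3,0.5,0,6],[-2.5,0.5,0,7],[-1.5,0.2,0,7],[0,0,0,5],[0,0,0,0],[0,0,0,0],[0,0,0,0]]

```text
t: 6.28
eef_pos: [511.1, -76.2, 328.3]
tool_rot: [-3.142, -0.0, 1.738]
force: [0.1, -0.2, -3.8]
grip_width: 14.4
grip_force: 97.8
```

```bash
python3 - <<'E'
from h import *
im,d,C=grab('wrist','w2');T=tool();print(T.round(3));o=robot.get_obs();print(o['force'],o['grip_width'])
z=C[...,2]
for lo,hi in((200,216),(150,200)):
  n,L,S,_=cv2.connectedComponentsWithStats(((z>lo)&(z<hi)).astype(np.uint8))
  for i in range(1,n):
    if S[i,4]>60:
        P=C[L==i];r=cv2.minAreaRect(P[:,:2].astype(np.float32));print(lo,S[i],r,np.percentile(P[:,2],[5,50,95]).round(1))
E
```

```text
[[-1.67000e-01  9.86000e-01  0.00000e+00  5.11117e+02]
 [ 9.86000e-01  1.67000e-01  0.00000e+00 -7.61870e+01]
 [ 0.00000e+00  0.00000e+00 -1.00000e+00  3.28363e+02]
 [ 0.00000e+00  0.00000e+00  0.00000e+00  1.00000e+00]]
[-0.62827483 -0.44177406 -2.41635826] 14.13412702195494
200 [ 469    0   50   97 2171] ((603.7532958984375, 36.03335189819336), (27.707429885864258, 59.89459228515625), 10.541586875915527) [201.5 206.7 211.8]
200 [ 434  251   46   73 1063] ((634.613037109375, -144.42030334472656), (27.91240882873535, 64.73216247558594), 7.873419284820557) [201.  206.9 211.9]
150 [ 457    0   45   96 2091] ((603.3704833984375, 38.05467224121094), (22.661073684692383, 65.78742980957031), 19.664113998413086) [153.9 188.6 198.5]
150 [ 426  226   49   77 1576] ((634.23095703125, -144.79107666015625), (67.66435241699219, 22.839677810668945), 88.28075408935547) [154.4 187.4 198.4]
```

View pics/w2.png

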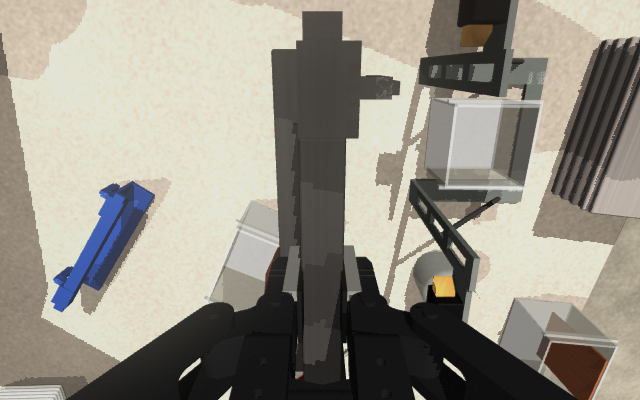

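The view shows the bracket held straight in the image, with its left claw at (380,87). The upright fronts are at about (465,70) and (440,220), both catches are visible, and the slots show as light gaps. Next I'll fit the edges.

```bash
python3 - <<'E'
from h import *
C=np.load('w2.npy');T=np.array([[-.167,.986,0,511.117],[.986,.167,0,-76.187],[0,0,-1,328.363],[0,0,0,1]])
z=C[...,2];pc=lambda a:np.percentile(a,[1,5,50,95,99]).round(1)
A=[]
for s,(r0,r1,c0,c1) in dict(L=(0,100,400,530),R=(175,330,400,490)).items():
    P=C[r0:r1,c0:c1].reshape(-1,3);P=P[(P[:,2]>208.5)&(P[:,2]<216)];A.append((s,P));print(s,len(P),P.mean(0))
# yaw from tops
m=[p[:,:2].mean(0) for _,p in A];v=m[0]-m[1];yaw=np.arctan2(-v[0],v[1]);print('yaw',np.degrees(yaw),'sep',np.hypot(*v))
o=(m[0]+m[1])/2
for yy in (yaw,):
    ex=np.array([np.cos(yy),np.sin(yy)]);ey=np.array([-ex[1],ex[0]])
    for s,P in A: q=P[:,:2]-o;print(s,'x',pc(q@ex),'y',pc(q@ey),'slope deg',np.degrees(np.polyfit(q@ey,q@ex,1)[0]))
print('o',o)
# front face points z 100..205 between y
for s,(r0,r1,c0,c1) in dict(L=(40,110,400,520),R=(175,330,400,490)).items():
    P=C[r0:r1,c0:c1].reshape(-1,3);P=P[(P[:,2]>150)&(P[:,2]<208)];q=P[:,:2]-o
    for lo in range(150,208,8):
        k=(P[:,2]>=lo)&(P[:,2]<lo+8)
        if k.sum()>20: print(s,lo,k.sum(),'x',pc(q[k]@ex),'y',pc(q[k]@ey))
# bracket in tool frame
P=C[0:260,240:410].reshape(-1,3);q=(P-T[:3,3])@T[:3,:3]
for lo,hi,n in((-25,-8,'top'),(5,20,'tongue'),(-8,30,'mid')):
    k=(q[:,2]>lo)&(q[:,2]<hi);print(n,k.sum(),'tx',pc(q[k,0]),'ty',pc(q[k,1]),'tz',pc(q[k,2]))
k=(q[:,2]<-8)&(q[:,2]>-25)
for a in(30,45,65,80,95):
    j=k&(abs(q[:,0]-a)<3)
    if j.sum()>5:print(a,pc(q[j,1]))
E
```

```text
L 493 [615.92423388  25.08032957 210.95411522]
R 290 [ 641.68693371 -127.16907011  210.98067357]
yaw 9.604259088796699 sep 154.4137183255141
L x [-2.5 -2.2 -0.1  2.8  3.3] y [ 60.6  61.9  76.4  96.7 113.3] slope deg -1.2422938441655131
R x [-2.6 -2.3 -0.1  2.8  3.3] y [-109.2  -94.3  -76.6  -62.1  -61.5] slope deg 0.7914071340500543
o [628.80558379 -51.04437027]
L 150 226 x [-2.5 -2.3 -1.6  2.4  3.1] y [60.6 62.7 75.2 88.  89.5]
L 158 100 x [-2.6 -2.4 -1.9 -1.4 -1.3] y [60.3 61.  68.6 89.4 90. ]
L 166 103 x [-2.5 -2.4 -1.9 -1.1  1. ] y [60.6 61.2 81.8 89.  89.6]
L 174 146 x [-2.5 -2.3 -1.9 -1.4 -1.2] y [60.4 61.4 84.5 94.7 96.6]
L 182 325 x [-22.  -20.9  -2.2  -1.3   1.8] y [60.7 62.9 93.6 96.7 96.8]
L 190 190 x [-18.   -2.6  -1.9  -1.3  -1. ] y [60.7 61.9 86.1 96.  96.6]
L 198 303 x [-2.5 -2.3 -1.9 -1.3 -1. ] y [60.5 62.  78.3 94.6 95.8]
L 206 134 x [-2.5 -2.4 -1.6  2.5  3. ] y [60.4 62.7 88.5 95.1 95.5]
R 150 151 x [-2.5 -2.3 -1.6  2.5  2.7] y [-91.1 -89.5 -77.1 -61.7 -61.5]
R 158 103 x [-2.5 -2.3 -1.6  2.4  2.9] y [-91.8 -89.9 -82.4 -61.6 -61.4]
R 166 108 x [-2.4 -2.4 -1.7  2.4  3
[... 217 characters left out ...]
-24.2 -23.2  -9.7  -0.9   1.9] y [-113.6 -108.7 -101.5  -62.1  -61.6]
R 198 459 x [-24.  -22.3  -2.2  -0.4   2.7] y [-116.5 -111.5 -102.6  -62.1  -61.4]
R 206 371 x [-20.9 -16.9  -1.9   2.6   3.2] y [-124.1 -122.2 -110.8  -74.   -62.4]
top 12854 tx [17.4 22.4 66.7 95.4 98.9] ty [-7.6 -6.8  1.  10.2 11.8] tz [-14.5 -14.  -13.  -12.  -11.5]
tongue 940 tx [10.6 11.2 76.4 80.5 80.7] ty [-12.8  10.1  20.4  27.8  28.7] tz [ 5.1  5.3  6.4  8.6 13.2]
mid 1288 tx [ 7.   8.1 74.9 80.1 80.7] ty [-17.1 -12.7  17.9  27.4  28.6] tz [-4.2 -2.5  6.1  8.  13.1]
30 [-7.6 -6.9 -0.   7.2  7.9]
45 [-7.7 -7.   0.3  7.3  8. ]
65 [-7.6 -6.6  2.3 11.3 12.1]
80 [-7.6 -6.6  2.2 11.3 12.1]
95 [-5.7 -5.2  0.3  5.6  6. ]
```

>>> move_arm:
  moves:
    - [[0.42,0,0,0],[0,0.8,2,0],[0,1,3,0],[0,1,3,0],[0,1,2.5,0],[0,1,1.5,0],[0,1,1.0,0],[0,0.9,0.0,0],[0,0,0,0],[0,0,0,0]]

```text
t: 7.58
eef_pos: [577.0, -61.4, 199.5]
tool_rot: [3.14, 0.001, 1.737]
force: [-0.1, -0.6, -1.9]
grip_width: 14.0
grip_force: 97.9
```

```bash
python3 - <<'E'
from h import *
im,d,C=grab('wrist','w3');T=tool();print(T.round(3))
o=np.array([628.8,-51.04]);a=np.radians(9.6);ex=np.array([np.cos(a),np.sin(a)]);ey=np.array([-ex[1],ex[0]])
Q=C.copy();q=C[...,:2]-o;Q[...,0]=q@ex+2.4;Q[...,1]=q@ey+.6;np.save('w3r.npy',Q)
t=T[:2,3]-o;print('tcp rack',t@ex+2.4,t@ey+.6,T[2,3],'tool x angle',np.degrees(np.arctan2(T[1,0],T[0,0])))
pc=lambda a:np.percentile(a,[1,5,50,95,99]).round(1)
P=Q.reshape(-1,3);P=P[np.isfinite(P[:,0])]
for n,k in dict(claw=(P[:,0]>-32)&(P[:,0]<-10)&(P[:,2]>150)&(P[:,2]<195)&(abs(P[:,1]-76)<14),uprTop=(abs(P[:,0]-2)<6)&(P[:,2]>209)&(P[:,2]<215),face=(abs(P[:,0])<4)&(P[:,2]>120)&(P[:,2]<209)&(abs(P[:,1])<100)).items():
    if k.sum():print(n,k.sum(),*[pc(P[k,i]) for i in range(3)])
E
```

```text
[[-1.66000e-01  9.86000e-01  1.00000e-03  5.76907e+02]
 [ 9.86000e-01  1.66000e-01 -0.00000e+00 -6.13640e+01]
 [-1.00000e-03  1.00000e-03 -1.00000e+00  1.99375e+02]
 [ 0.00000e+00  0.00000e+00  0.00000e+00  1.00000e+00]]
tcp rack -50.48772889129294 -0.9254360055323868 199.37498028093577 tool x angle 99.52875528460937
claw 602 [-31.9 -31.5 -27.2 -22.  -21.5] [72.  72.4 76.  79.7 79.7] [168.9 187.4 193.1 194.3 194.7]
uprTop 1839 [0.2 0.4 2.6 5.4 5.8] [61.2 62.6 76.8 89.6 90.7] [209.1 209.6 211.3 212.4 212.8]
face 5434 [0.1 0.3 0.7 2.7 3.7] [-82.7  60.9  82.9  98.1  99.6] [122.5 131.2 187.8 207.7 208.6]
```

View pics/w3.png

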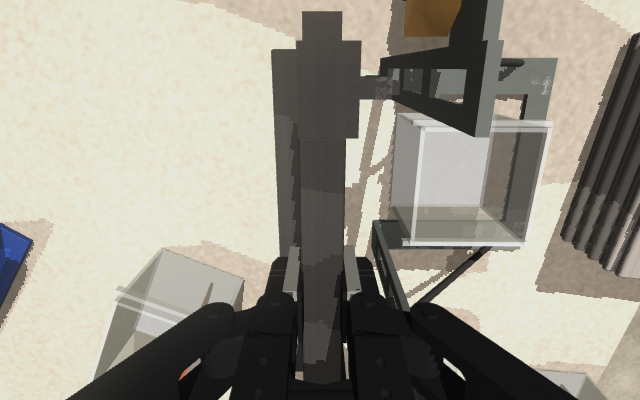

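The left claw is centred at y=75.9 and the upright at 75.9. The underside is at about 155, so the bracket can go in.

>>> move_arm:
  moves:
    - [[0,0.6,0.15,0],[0,0.6,0,0],[0,0.6,0,0],[0,0.6,0,0],[0,0.6,0,0],[0,0.5,0,0],[0,0.25,0,0],[0,0,0,0],[0,0,0,0]]

```text
t: 8.75
eef_pos: [613.5, -55.0, 196.9]
tool_rot: [-3.141, 0.0, 1.737]
force: [-0.2, 0.2, -3.4]
grip_width: 14.3
grip_force: 97.9
```

```bash
cat > chk.py <<'E'
from h import *
o=np.array([628.8,-51.04]);a=np.radians(9.6);ex=np.array([np.cos(a),np.sin(a)]);ey=np.array([-ex[1],ex[0]])
T=tool();t=T[:2,3]-o;s=robot.get_obs();print('tcp rack',t@ex+2.4,t@ey+.6,T[2,3],'ang',np.degrees(np.arctan2(T[1,0],T[0,0])),'F',s['force'].round(1),'M',s['moment'].round(2))
E
python3 chk.py
```

```text
tcp rack -13.387997190771507 -0.7472601750846105 196.85414013467008 ang 99.53193718878356 F [-0.2  0.2 -3.4] M [-0.07 -0.02 -0.01]
```

>>> move_arm:
  moves:
    - [[0,0,0.4,0],[0,0,0.4,0],[0,0,0.3,0],[0,0,0,0],[0,0,0,0]]
  grip_force: 120

```text
t: 9.38
eef_pos: [613.6, -55.0, 185.8]
tool_rot: [3.142, 0.0, 1.737]
force: [0.6, 0.6, -2.9]
grip_width: 13.7
grip_force: 120.5
```

>>> move_arm:
  moves:
    - [[0,0,0.3,0],[0,0,0.3,0],[0,0,0.3,0],[0,0,0,0]]

```text
t: 9.88
eef_pos: [615.0, -55.3, 180.0]
tool_rot: [3.136, 0.002, 1.737]
force: [0.0, -0.2, 5.9]
grip_width: 13.7
grip_force: 122.1
```

>>> move_arm:
  moves:
    - [[0,0,0.3,0],[0,0,0.3,0],[0,0,0.1,0],[0,0,0,0],[0,0,0,0]]

```text
t: 10.5
eef_pos: [613.6, -55.1, 169.7]
tool_rot: [-3.142, 0.0, 1.737]
force: [0.7, -0.8, 0.6]
grip_width: 13.6
grip_force: 121.2
```

>>> move_arm:
  moves:
    - [[0,0,0.15,0],[0,0,0.15,0],[0,0,0.1,0],[0,0,0,0],[0,0,0,0]]

```text
t: 11.12
eef_pos: [613.6, -55.1, 169.4]
tool_rot: [3.139, 0.001, 1.737]
force: [-4.1, 0.3, 10.9]
grip_width: 13.6
grip_force: 123.1
```

```bash
python3 chk.py; python3 - <<'E'
from h import *
im,d,C=grab('wrist','w4');im,d,C2=grab('top','t4')
o=np.array([628.8,-51.04]);a=np.radians(9.6);ex=np.array([np.cos(a),np.sin(a)]);ey=np.array([-ex[1],ex[0]])
for n,C in(('w',C),('t',C2)):
    q=C[...,:2]-o;X=q@ex+2.4;Y=q@ey+.6;Z=C[...,2]
    for y0 in(40,76,87,-40,-76,-87):
        k=(abs(Y-y0)<4)&(X>-19)&(X<-4)&(Z>150)&(Z<205)
        if k.sum()>5:print(n,y0,k.sum(),np.percentile(Z[k],[20,50,80]).round(1))
E
python3 -c "
import cv2
a=cv2.imread('pics/t4.png')[125:185,285:410];b=cv2.imread('pics/w4.png')
cv2.imwrite('pics/v4.png',cv2.vconcat([cv2.resize(a,(640,307),interpolation=2),cv2.resize(b[0:220],(640,220))]))"
```

```text
tcp rack -13.253357359308062 -0.9097239617581144 169.44655639391877 ang 99.52674103624143 F [-4.1  0.3 10.9] M [0.01 0.74 0.01]
w 40 858 [181.8 182.3 182.8]
w 76 1249 [181.8 182.4 182.9]
w 87 1338 [181.8 182.4 182.9]
w -40 467 [182.  182.4 182.8]
t 76 15 [181.3 184.  186. ]
t 87 13 [180.  182.5 183.1]
t -87 13 [181.7 183.5 186.3]
```

View pics/v4.png

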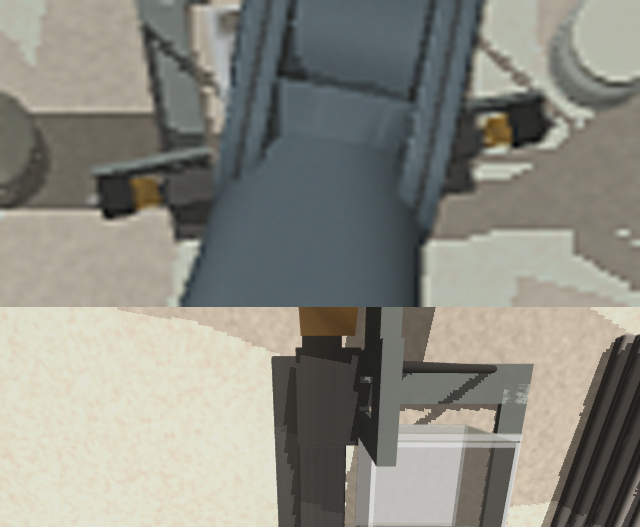

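The bracket top is at 182.4 across its length, and both brass noses are visible over the lugs. Relax and release.

>>> move_arm:
  moves:
    - [[0,0,-0.3,0],[0,0,0,0]]

```text
t: 11.48
eef_pos: [613.6, -55.1, 169.6]
tool_rot: [3.141, 0.0, 1.737]
force: [-2.1, -0.9, 6.5]
grip_width: 13.7
grip_force: 122.1
```

>>> move_arm:
  moves:
    - [[0,0,0,0],[0,0,0,0],[0,0,0,0],[0,0,0,0],[0,0,-1,0],[0,0,-2,0],[0,0,-4,0],[0,0,-4,0],[0,-2,-4,0],[0,-3,0,0],[0,-3,0,0],[0,-3,0,0],[0,-3,0,0],[0,0,0,0],[0,0,0,0]]
  jaw: 0.0

```text
t: 13.35
eef_pos: [476.1, -78.3, 319.6]
tool_rot: [3.14, 0.001, 1.737]
force: [0.1, 0.6, 0.1]
grip_width: 42.5
grip_force: 0.0
```

```bash
python3 chk.py; python3 - <<'E'
from h import *
im,d,C=grab('wrist','w5');im,d,C2=grab('top','t5')
o=np.array([628.8,-51.04]);a=np.radians(9.6);ex=np.array([np.cos(a),np.sin(a)]);ey=np.array([-ex[1],ex[0]])
for n,C in(('w',C),('t',C2)):
    q=C[...,:2]-o;X=q@ex+2.4;Y=q@ey+.6;Z=C[...,2]
    for y0 in(95,87,60,0,-60,-87,-95):
        k=(abs(Y-y0)<3)&(X>-18)&(X<-5)&(Z>150)&(Z<205)
        if k.sum()>5:print(n,y0,k.sum(),np.percentile(Z[k],[20,50,80]).round(1))
E
python3 -c "
import cv2
b=cv2.imread('pics/w5.png');a=cv2.imread('pics/t5.png')[125:185,285:410]
cv2.imwrite('pics/v5.png',cv2.vconcat([cv2.resize(a,(480,230),interpolation=2),cv2.resize(b,(480,300))]))"
```

```text
tcp rack -152.68061427223068 -0.7834823945293671 319.5533375854391 ang 99.5248327266449 F [0.1 0.6 0.1] M [ 0.02 -0.    0.06]
w 95 168 [184.5 187.1 189. ]
w 87 167 [180.4 181.  181.7]
w 60 117 [180.1 180.7 181.5]
w 0 76 [180.3 180.7 181.2]
w -60 92 [179.9 180.6 181.4]
w -87 90 [180.4 181.  181.9]
w -95 151 [181.8 186.6 188.5]
t 95 10 [187.4 190.9 193.5]
t 87 9 [180.2 182.7 183.3]
t 60 7 [180.6 181.1 182.3]
t -60 6 [179.5 180.7 182.6]
t -87 9 [181.  182.3 183.4]
```

View pics/v5.png

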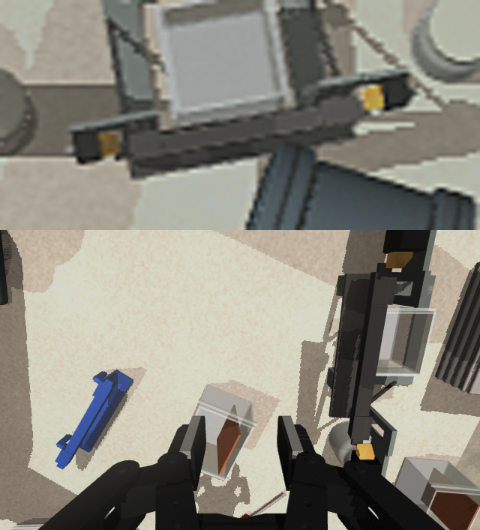

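The bracket is level and home on both sides. Both noses are out over the lugs, with z of 184 or more at |y|=95, so I'll sign off.

```bash
python3 -c "
from station import job
print(job.sign_off())"
```

```text
the job is handed in; nothing more can be done
None
```

The long bracket is hooked into the topmost slots and pressed home with both catches over its lugs, the gripper has let go and is clear, and the job was handed in at about 13.5 s; the hand-in gave no verdict.

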